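# Dispense one rubber foot and push it to its mate

### The arm

A 6-joint arm with a two-finger parallel gripper is mounted at the origin on a cart in front of the work surface, level with it; the furniture and walls round the work are solid. World frame = base frame: x ahead of the robot, y to its left, z up, the work surface at z = 0. Lengths are in m, angles in degrees, forces in N, time in s.
With the tool pointing down it reaches from about 0.35 to 0.875 m from the base axis. Payload 4.2 kg.
Tool frame: the origin (TCP) lies where the fingers leave the gripper's body, on its centre line; the fingertips stand 70 mm ahead of it and the grasp point (between the pads) lies 51 mm ahead of it; z points along the fingers, y is the line along which they close (so a half turn about z gives the same grasp; the last joint's range is limited). The gripper opens to 87 mm and grips with 3 to 60 N. Pads are 19 mm wide; open, the fingers measure 117 mm over their backs; the gripper's body (75 mm by 190 mm) begins 51 mm behind the grasp point.
Start: joints at [-60.756, 22.042, 0.453, 0, -68.411, -14.817], TCP at [0.156, -0.605, 0.292] pointing down, gripper open.
Joint ranges: [-179.83, 179.83], [-69.29, 118.12], [-61.27, 80.66], [-181.25, 117.63], [-171.15, -9.14], [-177.46, 177.46]. Speed limits (degrees/s): [159.86, 159.86, 180, 180, 180, 180].

### API

Orientations are given as [roll, pitch, yaw] about the fixed x, y, z axes, in that order (R = Rz(yaw) Ry(pitch) Rx(roll)).
In Python, from bench import bot gives the robot as it stands. The module is installed in compiled form; this text tells all that it offers.
- The arm moves only by the tool drive_tool, never from a script. Its arguments are lists of equal length, an entry for each row: "jaw": the finger opening in mm, from 0 to 87; "linear": the shift along the tool's x, y, z in mm, a list of three; "turn": the turn about the tool's z in units of 6 degrees (1.0 is 6 degrees). A call has 1 to 5 rows; each row is the pose to reach, as a shift and turn from the pose commanded when the call began, along the tool's axes at that moment; what a row does not reach only later rows make up. A row lasts 1/12 s, in which the tool goes at most 41.7 mm and 7.16 degrees, less where a joint would pass 70% of its speed; a pose out of reach is approached as far as the arm can. A call with a gripper value outside its range is refused whole. The fingers move at their own pace and stop on an object; the grip force is fixed at half the most. Time passes only in rows, so rows that repeat a pose let the fingers close. It gives the time, the measured TCP pose, the force, the opening and the grip force at its end, in the units of the state.
- bot.state(): the state, without advancing time (a new reading comes with each control period).
- bot.grab_frame(name): name is "side" or "top" or "wrist"; returns the picture (420x560x3 uint8, red, green, blue); there is no depth.
- bot.camera_model(name): a dict with "fx", "fy", "cx", "cy" (pixels), "pose" (4x4, takes a point from camera to world coordinates); the wrist camera has in their place "mount" (4x4, takes a point from camera to tool coordinates, whose origin is the TCP and whose axes are the flange's). Camera axes: x right, y down, z forward; pixel columns grow to the right and rows downward; lengths in m; the calibration is good to about 2 mm. A picture is of the moment at which its call begins: read the wrist's pose just before it. camera_model takes no time and is no camera call.
- bot.job_done(): hands the job in; it is judged then, once.
Trained networks look in the newest picture that a camera, given by its name, has taken for a name from the list of things; names that differ only in an ending like _2 or _b are one class to them, and where a whole thing is asked for, a point or a joint stands for the part that bears it (a point fixed in the world has none). Each returns a list of dicts, best first, with "conf" (0 to 1); they miss things now and then, are a little off and sometimes report something else, mostly with a low value. They report only what shows in the picture. A call takes as long as a camera call. They do not tell look-alikes from the thing itself.
- bot.search_frame(camera, target): "extent" ([left, top, right, bottom] as shares, 0 to 1, of the picture: columns of its width, rows of its height, round what is visible of it).
- bot.cut_out(camera, target): "region" (420x560 bool, what is visible of it) and "extent" ([left, top, right, bottom] as shares, 0 to 1, of the picture: columns of its width, rows of its height, round what is visible of it).
The state is a dict: "time": time; "qpos": joint angles; "joint_vel": joint speeds; "tau": joint torques, N m; "position": TCP position; "ee_rot": TCP orientation; "ft_force": force on the tool from outside, world axes, zero at the start; "moment": the same for the moment, N m; "width": finger opening in m; "grasp_force": force on a finger pad.
Only numpy, scipy, OpenCV 4.12 (cv2) and the standard library are available. Lean on these libraries where they do the work, as an engineer would, in place of code of your own. Each camera call takes 0.05 s, during which the arm holds its last target. There are 200 camera calls.

### The job

Press the plunger of the little feeder all the way down once so that a single rubber foot slides out onto the bench, and let the plunger spring back up. Then, with the fingertips, push that foot over the bench top, without gripping or lifting it, until it lies completely inside the three-sided bay in which another such foot already lies (that one may be nudged, but stays inside its bay). The other two feet stay in the feeder; leave the stick drive in the other bay and everything lying around alone.

Things in the scene. Friction and masses are not known exactly. Their poses are not given: they have to be found in the camera images.
- feeder: a fixed grey metal feeder on the bench, 111 x 84 x 76 mm overall. Origin on the bench under the axis of its square aluminium magazine (40 x 40 mm outside, 46 mm high, open at the top, sight slot in front), which holds three stacked feet lying directly on the bench top. Its own -x is the outlet side (13 mm high gate at x = -20 mm); the grey housing (36 mm high, 50 mm wide) runs from x = +20 to +91 mm, with 3 mm high fixing flanges to 42 mm either side
- plunger (a joint): travel of the vertical plunger (m): 0 up, 0.030 fully down. It springs back up by itself when released; the force is about 3 N at the start and 7 N at the end of the travel, a little more if pressed fast. Inside, it drives a slide that moves twice as far: a full press pushes the lowest foot about 58 mm along the feeder's -x over the bench top and out of the gate; when the plunger comes up again the next foot drops into place, so a second press would eject another one
- plunger_top (a point): centre of the top of the plunger's black round cap, 32 mm across and 9 mm thick, 55 mm behind the magazine axis (feeder's +x), 76 mm above the bench when up and 46 mm when down
- outlet (a point): fixed point on the bench 58 mm in front of the magazine axis: the ejected foot comes to rest with its centre about here, or up to 40 mm further out if the plunger is pressed fast (pressed slowly, 30 mm/s, it stops here)
- foot_0: a black rubber equipment foot, a plain disc 32 mm across and 10 mm thick, 20 g, with a small steel insert in the top; origin at the centre of its underside, z along its axis. The lowest in the magazine: the one to be ejected
- foot_1: a black rubber equipment foot, a plain disc 32 mm across and 10 mm thick, 20 g, with a small steel insert in the top; origin at the centre of its underside, z along its axis. The second in the magazine; it drops to the bottom after the press and stays there
- foot_2: a black rubber equipment foot, a plain disc 32 mm across and 10 mm thick, 20 g, with a small steel insert in the top; origin at the centre of its underside, z along its axis. The top one in the magazine; stays there
- foot_kept: a black rubber equipment foot, a plain disc 32 mm across and 10 mm thick, 20 g, with a small steel insert in the top; origin at the centre of its underside, z along its axis. It already lies in one of the two bays, near its back rail: this marks the bay to use
- bay_left: a fixed bay on the bench left of the outlet: three dark steel rails 6 mm wide and 10 mm high round a bare 90 x 90 mm patch of bench top, no floor. Origin on the bench at the centre of that patch; its own -x is the open side (mouth at x = -45 mm), which faces the feeder's outlet; inner face of the back rail at x = +45 mm, of the side rails at y = -45 and +45 mm
- bay_right: the same bay on the right of the outlet; its open side (own -x) also faces the outlet
- usb_stick: a black stick drive, 52 x 18 x 8 mm, lying in the bay that is not to be used; origin at the centre of its underside
- flux_tub: a bystander to be left alone: round tub 47 mm across, 29 mm high, right of the feeder's housing; origin at the centre of its underside
- paste_syringe: a bystander to be left alone: small syringe 93 x 22 x 13 mm lying far back on the right; origin at the centre of its underside
- tweezers: a bystander to be left alone: steel tweezers 126 x 14 x 9 mm lying right of the dish; origin at the centre of their underside
- screw_dish: a bystander to be left alone: round steel dish 85 mm across, 18 mm high, at the back on the right; origin at the centre of its underside
Not all that is in view belongs to the job. Leave any pink or purple look-alike of the foot_2 alone.

How it is judged:
By the outcome, as a careful person would: the job done as asked, in the order asked, and still so for the second after the job is handed in, with the robot touching nothing.
It also fails if it takes over 43 s, if anything falls off the work surface, if the arm or the gripper's body presses on something with over 40 N, if the wrist force passes 120 N, or if a joint passes its speed limit or range.

## Working session

There is one attempt and no reset: what is moved stays moved. The work goes in short steps, Python scripts to look and compute and a tool call to move; the robot and the scene stay as the last step left them, time stands still between calls to the robot, and variables do not carry over. Pictures are saved under pics/ and viewed, at most 10 in all, crops included, and the job is handed in when it is done.

Besides the shell and the picture viewer there is one more tool, called after ">>>" by a JSON object that holds its "name" and its "arguments", one argument or row to a line. drive_tool: Moves the arm, as the interface text tells. Its arguments: {"type":"object","properties":{"jaw":{"type":"array","items":{"type":"number"}},"linear":{"type":"array","items":{"type":"array","items":{"type":"number"}}},"turn":{"type":"array","items":{"type":"number"}}},"required":["jaw","linear","turn"]}

```bash
mkdir -p pics; cat > h.py <<'E'
import numpy as np, cv2
from bench import bot
def ray(cam,u,v,z):
    m=bot.camera_model(cam); P=np.array(m["pose"])
    d=P[:3,:3]@np.array([(u-m["cx"])/m["fx"],(v-m["cy"])/m["fy"],1]); o=P[:3,3]
    return o+d*(z-o[2])/d[2]
def proj(cam,p):
    m=bot.camera_model(cam); P=np.array(m["pose"]); c=P[:3,:3].T@(np.array(p)-P[:3,3])
    return m["cx"]+m["fx"]*c[0]/c[2], m["cy"]+m["fy"]*c[1]/c[2]
def save(cam,n):
    im=bot.grab_frame(cam); cv2.imwrite(f"pics/{n}.png",cv2.cvtColor(im,cv2.COLOR_RGB2BGR)); return im
E
python3 - <<'E'
from h import *
for c in("top","side"):
    save(c,c+"0"); print(c,np.round(np.array(bot.camera_model(c)["pose"]),3).tolist(), bot.camera_model(c)["fx"])
for t in("feeder","plunger","foot_kept","bay_left","usb_stick"):
    for r in bot.search_frame("top",t)[:4]:
        l,a,b,d=np.array(r["extent"])*[560,420,560,420]; print(t,round(r["conf"],2),np.round([l,a,b,d]),np.round(ray("top",(l+b)/2,(a+d)/2,0.01),3))
s=bot.state();print(s["time"],s["position"],s["ee_rot"],s["ft_force"])
E
```

```text
top [[0.005, -0.981, 0.192, 0.357], [-1.0, -0.0, 0.026, -0.203], [-0.026, -0.192, -0.981, 1.056], [0.0, 0.0, 0.0, 1.0]] 495.6266336297347
side [[-0.999, 0.003, -0.042, 0.567], [0.037, 0.534, -0.845, 0.731], [0.019, -0.846, -0.533, 0.657], [0.0, 0.0, 0.0, 1.0]] 543.0724846430134
feeder 0.8 [240. 180. 284. 234.] [ 0.568 -0.133  0.01 ]
plunger 0.52 [252. 188. 265. 202.] [ 0.594 -0.126  0.01 ]
foot_kept 0.5 [328. 251. 342. 265.] [ 0.459 -0.289  0.01 ]
bay_left 0.58 [166. 222. 209. 271.] [0.482 0.024 0.01 ]
usb_stick 0.58 [172. 235. 183. 262.] [0.477 0.046 0.01 ]
0.35 [ 0.1557111  -0.60518574  0.29200271] [ 1.79971507e+02 -3.19811897e-03 -1.65575679e+02] [-0.08332791  0.46723358  0.83110128]
```

View pics/top0.png

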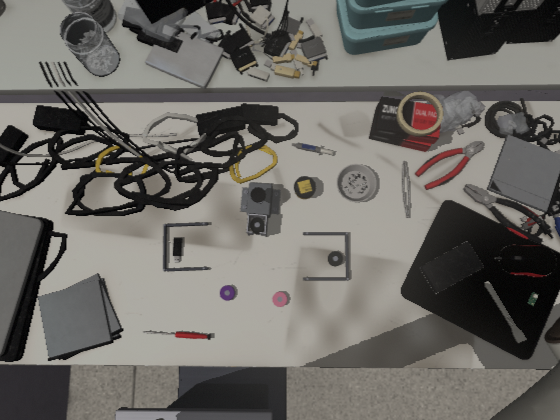

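View pics/side0.png

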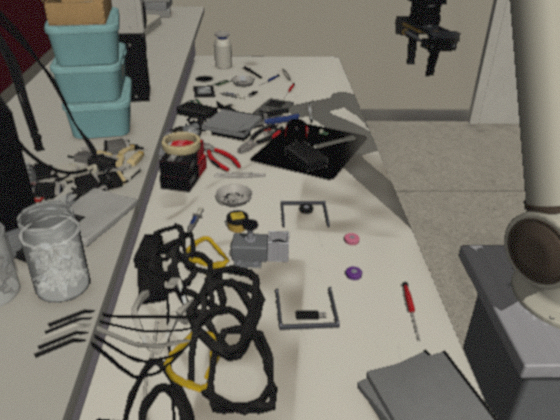

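The top view shows the feeder at (258,205) with its outlet toward the bottom of the picture. The stick is in the left bay at (178,248), and a black foot is in the right bay at (336,258), so the right bay is the target. The pink disc (280,298) and purple disc (228,293) are look-alikes to avoid. I'll confirm in an enlarged crop.

```bash
python3 - <<'E'
import cv2
im=cv2.imread("pics/top0.png")[170:310,160:360]
cv2.imwrite("pics/crop0.png",cv2.resize(im,None,fx=4,fy=4,interpolation=cv2.INTER_CUBIC))
E
```

```text
(no output)
```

View pics/crop0.png

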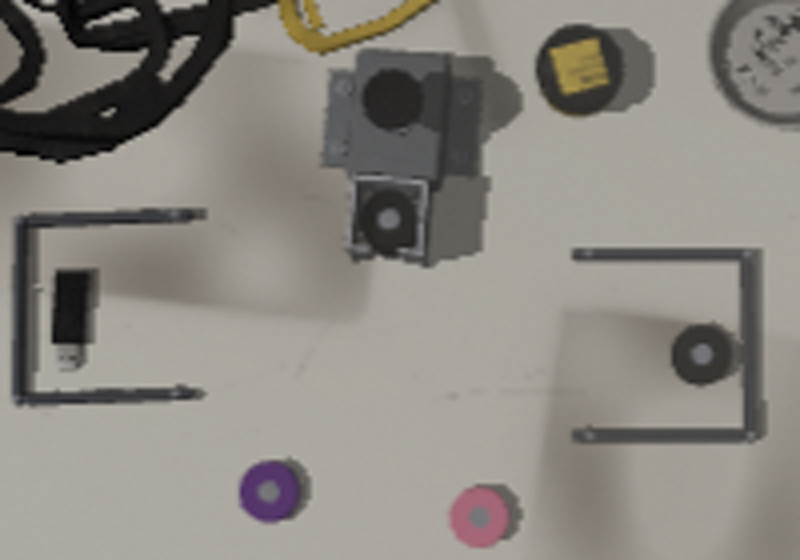

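The crop shows the plunger cap at (392,99), the magazine top at (390,216) and the right-bay foot at (701,354), which is black like the magazine feet and so is foot_kept. Pink (480,516) and purple (270,491) are decoys, and both lie clear of the route to the right bay.

```bash
python3 - <<'E'
from h import *
P={"cap":(392,99,.076),"mag":(390,216,.046),"kept":(701,354,.01),"railTR":(743,259,.01),"railBR":(743,431,.01),"mouthT":(572,254,.01),"mouthB":(573,435,.01),"pink":(480,516,.01),"purple":(270,491,.01)}
R={}
for k,(u,v,z) in P.items(): R[k]=ray("top",160+u/4,170+v/4,z); print(k,np.round(R[k],4))
d=R["mag"]-R["cap"];d=d[:2];L=np.hypot(*d);print(L,np.degrees(np.arctan2(d[1],d[0])))
print("outlet",R["mag"][:2]+d/L*.058)
# side-camera cross-check
for k in("cap","mag","kept"): print(k,np.round(proj("side",R[k])))
for t in("plunger","foot_kept"):
    for r in bot.search_frame("side",t)[:3]:
        l,a,b,e=np.array(r["extent"])*[560,420,560,420]; print(t,round(r["conf"],2),np.round([(l+b)/2,(a+e)/2]))
R=np.array(bot.state()["ee_rot"]);print(R, np.round(np.array(bot.camera_model("wrist")["mount"]),3).tolist(),bot.camera_model("wrist")["fx"])
E
```

```text
cap [ 0.5804 -0.1295  0.076 ]
mag [ 0.5252 -0.1271  0.046 ]
kept [ 0.4577 -0.2894  0.01  ]
railTR [ 0.5082 -0.3124  0.01  ]
railBR [ 0.4176 -0.3106  0.01  ]
mouthT [ 0.5108 -0.2217  0.01  ]
mouthB [ 0.4152 -0.2219  0.01  ]
pink [ 0.3733 -0.1735  0.01  ]
purple [ 0.3856 -0.0637  0.01  ]
0.05526679696099742 177.50277043235837
outlet [ 0.46727498 -0.12455784]
cap [250. 222.]
mag [279. 235.]
kept [306. 206.]
plunger 0.58 [251. 230.]
foot_kept 0.46 [251. 231.]
foot_kept 0.39 [311. 316.]
foot_kept 0.27 [195. 218.]
[ 1.79990902e+02  1.92017614e-03 -1.65573441e+02] [[-0.0, -0.967, -0.256, 0.068], [1.0, -0.0, -0.0, -0.0], [0.0, -0.256, 0.967, -0.093], [0.0, 0.0, 0.0, 1.0]] 313.33432852572366
```

>>> {"name": "drive_tool", "arguments": {
  "jaw": [0, 0, 0, 0, 0],
  "linear": [
    [-34, 23, 0],
    [-68, 46, 0],
    [-102, 69, 0],
    [-136, 92, 0],
    [-170, 115, 0]
  ],
  "turn": [-1.1, -2.2, -3.3, -4.4, -5.5]
}}

```text
time: 0.87
position: [0.2925, -0.45, 0.2924]
ee_rot: [-180.0, 0.0, -132.3]
ft_force: [1.6, -0.1, -1.0]
width: 0.0617
grasp_force: 0.0
```

```bash
cat >> h.py <<'E'
from scipy.spatial.transform import Rotation as Ro
def go(x,y,z,yaw=-90):
    s=bot.state(); r=s["ee_rot"]; R=Ro.from_euler("xyz",r,degrees=True)
    dy=(yaw-r[2]+180)%360-180
    print("t",round(s["time"],2),"pos",np.round(s["position"],4),"rpy",np.round(r,1),"F",np.round(s["ft_force"],1),"w",round(s["width"],4))
    print("linear mm",np.round(R.inv().apply(np.array([x,y,z])-s["position"])*1000,1),"turn",round(-dy/6,2))
E
python3 -c "
from h import *
go(.5804,-.1295,.2)"
```

```text
t 0.87 pos [ 0.2925 -0.45    0.2924] rpy [-180.     0.  -132.3] F [ 1.6 -0.1 -1. ] w 0.0617
linear mm [-430.8    2.7   92.4] turn -7.05
```

>>> {"name": "drive_tool", "arguments": {
  "jaw": [0, 0, 0, 0, 0],
  "linear": [
    [-41, 0, 0],
    [-82, 0, 0],
    [-123, 0, 0],
    [-164, 0, 0],
    [-205, 0, 0]
  ],
  "turn": [-1.1, -2.2, -3.3, -4.4, -5.5]
}}

```text
time: 1.28
position: [0.4314, -0.2988, 0.2927]
ee_rot: [-180.0, -0.0, -99.2]
ft_force: [1.1, -0.9, -0.1]
width: 0.0279
grasp_force: 0.0
```

```bash
python3 -c "
from h import *
go(.5804,-.1295,.2)"
```

```text
t 1.28 pos [ 0.4314 -0.2988  0.2927] rpy [-180.    -0.   -99.2] F [ 1.1 -0.9 -0.1] w 0.0279
linear mm [-191.1 -119.8   92.8] turn -1.54
```

>>> {"name": "drive_tool", "arguments": {
  "jaw": [0, 0, 0, 0, 0],
  "linear": [
    [-32, -20, 14],
    [-64, -40, 28],
    [-96, -60, 42],
    [-128, -80, 56],
    [-160, -100, 70]
  ],
  "turn": [-1, -1.5, -1.5, -1.5, -1.5]
}}

```text
time: 1.7
position: [0.5566, -0.1577, 0.2219]
ee_rot: [-180.0, -0.0, -90.5]
ft_force: [0.2, -0.6, 1.4]
width: 0.0017
grasp_force: 0.0
```

>>> {"name": "drive_tool", "arguments": {
  "jaw": [0, 0, 0],
  "linear": [
    [0, 0, 0],
    [0, 0, 0],
    [0, 0, 0]
  ],
  "turn": [0, 0, 0]
}}

```text
time: 1.95
position: [0.5556, -0.1594, 0.2222]
ee_rot: [180.0, -0.0, -90.5]
ft_force: [-0.6, -1.5, -0.2]
width: 0.0
grasp_force: 0.0
```

```bash
python3 - <<'E'
from h import *
go(.5804,-.1295,.16)
s=bot.state(); save("wrist","w1")
R=Ro.from_euler("xyz",s["ee_rot"],degrees=True).as_matrix()
m=bot.camera_model("wrist");T=np.eye(4);T[:3,:3]=R;T[:3,3]=s["position"];P=T@np.array(m["mount"])
for t in("plunger","feeder"):
  for r in bot.search_frame("wrist",t)[:2]:
    l,a,b,e=np.array(r["extent"])*[560,420,560,420];u,v=(l+b)/2,(a+e)/2
    d=P[:3,:3]@[(u-m["cx"])/m["fx"],(v-m["cy"])/m["fy"],1];o=P[:3,3];print(t,r["conf"],u,v,o+d*(.076-o[2])/d[2])
for p in[(.5804,-.1295,.076),(.5252,-.1271,.046)]:
    c=np.linalg.inv(P)@np.append(p,1);print("exp",m["cx"]+m["fx"]*c[0]/c[2],m["cy"]+m["fy"]*c[1]/c[2])
E
```

```text
t 1.95 pos [ 0.5556 -0.1594  0.2222] rpy [180.   -0.  -90.5] F [-0.6 -1.5 -0.2] w 0.0
linear mm [-30.1 -24.6  62.2] turn -0.09
plunger 0.55 247.856 234.045 [ 0.58266013 -0.14382202  0.076     ]
feeder 0.86 275.548 209.202 [ 0.56006428 -0.16435327  0.076     ]
exp 251.23922774992178 250.57695438776608
exp 314.7582154826145 239.7579130502424
```

View pics/w1.png

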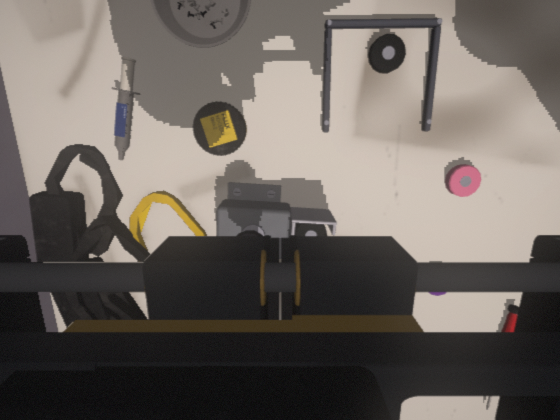

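The wrist view shows the cap at (250,240), partly behind the fingers. The predicted position was (251,250), so the estimate holds.

>>> {"name": "drive_tool", "arguments": {
  "jaw": [0, 0, 0, 0, 0],
  "linear": [
    [-30, -25, 10],
    [-30, -25, 45],
    [-30, -25, 70],
    [-30, -25, 72],
    [-30, -25, 72]
  ],
  "turn": [0, 0, 0, 0, 0]
}}

```text
time: 2.52
position: [0.5802, -0.1306, 0.1498]
ee_rot: [179.9, -0.0, -90.6]
ft_force: [0.9, -0.9, 0.1]
width: 0.0006
grasp_force: 0.0
```

```bash
python3 - <<'E'
from h import *
go(.5804,-.1295,.116)
E
```

```text
t 2.52 pos [ 0.5802 -0.1306  0.1498] rpy [179.9  -0.  -90.6] F [ 0.9 -0.9  0.1] w 0.0006
linear mm [-1.1 -0.3 33.8] turn -0.1
```

>>> {"name": "drive_tool", "arguments": {
  "jaw": [0, 0, 0, 0, 0],
  "linear": [
    [0, 0, 2.5],
    [0, 0, 5],
    [0, 0, 7.5],
    [0, 0, 10],
    [0, 0, 12.5]
  ],
  "turn": [0, 0, 0, 0, 0]
}}

```text
time: 2.93
position: [0.5818, -0.1301, 0.1396]
ee_rot: [-179.8, -0.0, -90.5]
ft_force: [-0.2, -0.6, 6.1]
width: 0.0002
grasp_force: 2.9
```

>>> {"name": "drive_tool", "arguments": {
  "jaw": [0, 0, 0, 0, 0],
  "linear": [
    [0, 0, 2.5],
    [0, 0, 5],
    [0, 0, 7.5],
    [0, 0, 10],
    [0, 0, 12.5]
  ],
  "turn": [0, 0, 0, 0, 0]
}}

```text
time: 3.35
position: [0.5818, -0.1301, 0.1272]
ee_rot: [-179.8, -0.0, -90.5]
ft_force: [-0.9, -0.5, 6.9]
width: 0.0004
grasp_force: 3.4
```

>>> {"name": "drive_tool", "arguments": {
  "jaw": [0, 0, 0],
  "linear": [
    [0, 0, 2.5],
    [0, 0, 5],
    [0, 0, 7]
  ],
  "turn": [0, 0, 0]
}}

```text
time: 3.6
position: [0.5819, -0.1301, 0.1202]
ee_rot: [-179.8, -0.1, -90.5]
ft_force: [-1.8, -0.5, 7.7]
width: 0.0005
grasp_force: 3.8
```

>>> {"name": "drive_tool", "arguments": {
  "jaw": [0, 0, 0, 0],
  "linear": [
    [0, 0, 2],
    [0, 0, 4],
    [0, 0, 5],
    [0, 0, 5]
  ],
  "turn": [0, 0, 0, 0]
}}

```text
time: 3.93
position: [0.5819, -0.1301, 0.1161]
ee_rot: [-179.8, -0.1, -90.5]
ft_force: [-2.2, -0.2, 10.5]
width: 0.0005
grasp_force: 5.5
```

>>> {"name": "drive_tool", "arguments": {
  "jaw": [0, 0, 0],
  "linear": [
    [0, 0, 1],
    [0, 0, 1.5],
    [0, 0, 1.5]
  ],
  "turn": [0, 0, 0]
}}

```text
time: 4.18
position: [0.582, -0.1301, 0.1161]
ee_rot: [-179.8, -0.1, -90.5]
ft_force: [-5.2, 0.3, 18.4]
width: 0.0005
grasp_force: 9.0
```

That is the hard stop: position is unchanged at 0.1161 and the force is up to 18 N. Now I'll release.

>>> {"name": "drive_tool", "arguments": {
  "jaw": [0, 0, 0, 0, 0],
  "linear": [
    [0, 0, -8],
    [0, 0, -16],
    [0, 0, -24],
    [0, 0, -34],
    [0, 0, -50]
  ],
  "turn": [0, 0, 0, 0, 0]
}}

```text
time: 4.6
position: [0.5797, -0.1295, 0.1609]
ee_rot: [179.8, 0.0, -90.6]
ft_force: [-0.1, -0.1, -0.3]
width: 0.0006
grasp_force: 0.0
```

>>> {"name": "drive_tool", "arguments": {
  "jaw": [22, 22, 22, 22, 22],
  "linear": [
    [0, 0, -35],
    [-15, 40, -35],
    [-30, 80, -35],
    [-45, 120, -35],
    [-45, 121, -35]
  ],
  "turn": [0, 0, 0, 0, 0]
}}

```text
time: 5.02
position: [0.452, -0.0827, 0.1955]
ee_rot: [179.5, 0.1, -90.6]
ft_force: [-1.2, -0.2, -0.8]
width: 0.0202
grasp_force: 0.0
```

```bash
python3 - <<'E'
from h import *
go(.459,-.085,.075)
im=save("top","top2");save("wrist","w2")
a=cv2.resize(cv2.cvtColor(im,cv2.COLOR_RGB2BGR)[170:310,160:360],None,fx=4,fy=4,interpolation=cv2.INTER_CUBIC)
cv2.imwrite("pics/mix2.png",a)
E
```

```text
t 5.02 pos [ 0.452  -0.0827  0.1955] rpy [ 1.795e+02  1.000e-01 -9.060e+01] F [-1.2 -0.2 -0.8] w 0.0202
linear mm [  2.3  -8.1 120.4] turn -0.1
```

View pics/w2.png

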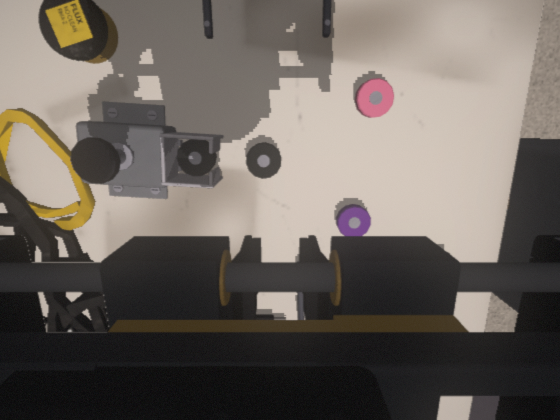

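View pics/mix2.png

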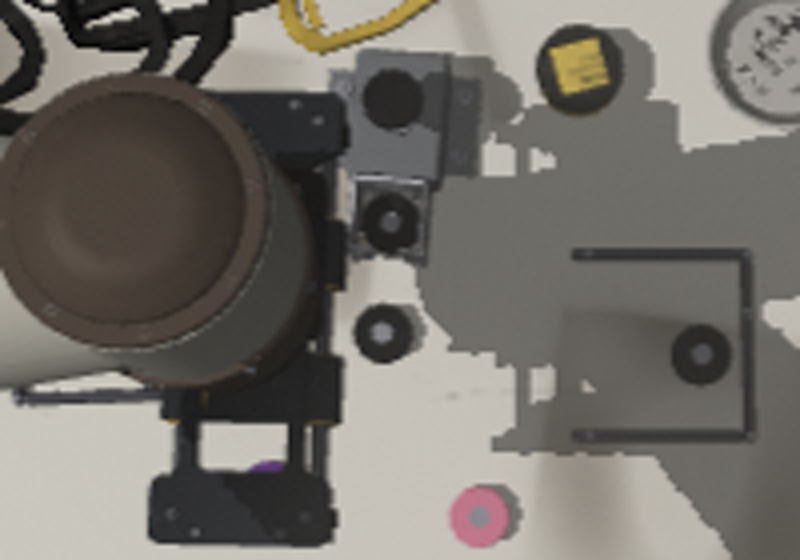

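The press ejected one foot, now at crop (384,333), about (0.468, -0.123). The plunger is back up and the next foot shows in the magazine. I'll descend behind the foot.

>>> {"name": "drive_tool", "arguments": {
  "jaw": [22, 22, 22, 22, 22],
  "linear": [
    [-3, -11, 30],
    [-3, -11, 60],
    [-3, -11, 90],
    [-3, -11, 114],
    [-3, -11, 114]
  ],
  "turn": [0, 0, 0, 0, 0]
}}

```text
time: 5.53
position: [0.4699, -0.081, 0.0785]
ee_rot: [179.5, -0.1, -90.7]
ft_force: [-0.6, 0.0, 0.2]
width: 0.0218
grasp_force: 0.0
```

```bash
python3 - <<'E'
from h import *
print(ray("top",160+384/4,170+333/4,.01))
go(.463,-.085,.076)
E
```

```text
[ 0.46840515 -0.12209803  0.01      ]
t 5.53 pos [ 0.4699 -0.081   0.0785] rpy [ 1.795e+02 -1.000e-01 -9.070e+01] F [-0.6  0.   0.2] w 0.0218
linear mm [4.1 6.8 2.5] turn -0.11
```

>>> {"name": "drive_tool", "arguments": {
  "jaw": [22, 22, 22],
  "linear": [
    [0, 5, 0],
    [0, 5, 3],
    [0, 5, 3]
  ],
  "turn": [0, 0, 0]
}}

```text
time: 5.78
position: [0.4673, -0.0805, 0.0808]
ee_rot: [-179.9, 0.0, -90.6]
ft_force: [-0.2, 0.6, -0.6]
width: 0.0222
grasp_force: 0.0
```

>>> {"name": "drive_tool", "arguments": {
  "jaw": [22, 22, 22, 22, 22],
  "linear": [
    [5, 0, 0],
    [10, 0, 0],
    [15, 0, 0],
    [20, 0, 0],
    [25, 0, 0]
  ],
  "turn": [0, 0, 0, 0, 0]
}}

```text
time: 6.2
position: [0.4663, -0.1062, 0.0801]
ee_rot: [-180.0, 0.0, -90.6]
ft_force: [-0.2, -0.1, 1.6]
width: 0.022
grasp_force: 0.5
```

>>> {"name": "drive_tool", "arguments": {
  "jaw": [22, 22, 22, 22, 22],
  "linear": [
    [6, 0, 0],
    [12, 0, 0],
    [18, 0, 0],
    [24, 0, 0],
    [30, 0, 0]
  ],
  "turn": [0, 0, 0, 0, 0]
}}

```text
time: 6.62
position: [0.4663, -0.1361, 0.0801]
ee_rot: [-179.9, 0.0, -90.6]
ft_force: [0.7, 1.9, 3.6]
width: 0.0222
grasp_force: 2.1
```

```bash
python3 - <<'E'
from h import *
go(.463,-.228,.076)
save("wrist","w3")
E
```

```text
t 6.62 pos [ 0.4663 -0.1361  0.0801] rpy [-179.9    0.   -90.6] F [0.7 1.9 3.6] w 0.0222
linear mm [91.9  2.4  4.1] turn -0.09
```

View pics/w3.png

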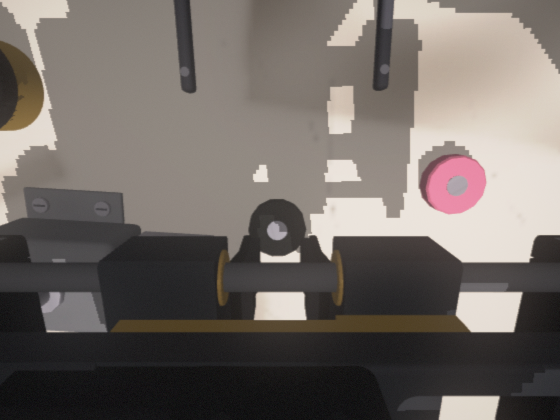

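```bash
cat >> h.py <<'E'
def wray(u,v,z):
    s=bot.state();m=bot.camera_model("wrist");T=np.eye(4);T[:3,:3]=Ro.from_euler("xyz",s["ee_rot"],degrees=True).as_matrix();T[:3,3]=s["position"];P=T@np.array(m["mount"])
    d=P[:3,:3]@[(u-m["cx"])/m["fx"],(v-m["cy"])/m["fy"],1];o=P[:3,3];return np.round(o+d*(z-o[2])/d[2],4)
E
python3 - <<'E'
from h import *
print(wray(277,230,.01),wray(188,90,.01),wray(381,87,.01),wray(278,199,.01))
E
```

```text
[ 0.4689 -0.1504  0.01  ] [ 0.5115 -0.223   0.01  ] [ 0.4173 -0.2234  0.01  ] [ 0.4681 -0.1678  0.01  ]
```

The foot is at (0.469, -0.150) and the tips are at z of about 10 mm, so they are riding on its upper edge. I'll lift, back off, go lower and push again.

>>> {"name": "drive_tool", "arguments": {
  "jaw": [22, 22, 22, 22, 22],
  "linear": [
    [0, 0, -6],
    [-10, 3, -6],
    [-22, 5, -6],
    [-22, 5, 0],
    [-22, 5, 5]
  ],
  "turn": [0, 0, 0, 0, 0]
}}

```text
time: 7.08
position: [0.4606, -0.1127, 0.0745]
ee_rot: [180.0, 0.0, -90.5]
ft_force: [0.4, 0.0, 0.2]
width: 0.022
grasp_force: 0.0
```

>>> {"name": "drive_tool", "arguments": {
  "jaw": [22, 22],
  "linear": [
    [0, 0, 0],
    [0, 0, 0]
  ],
  "turn": [0, 0]
}}

```text
time: 7.25
position: [0.4607, -0.1135, 0.0741]
ee_rot: [179.9, -0.0, -90.6]
ft_force: [-0.1, 0.3, 0.3]
width: 0.022
grasp_force: 0.0
```

```bash
python3 - <<'E'
from h import *
go(.463,-.228,.074)
im=save("top","top4");save("wrist","w4")
for r in bot.search_frame("wrist","foot_0")[:6]:
    l,a,b,e=np.array(r["extent"])*[560,420,560,420];print(r["conf"],np.round([l,a,b,e]),wray((l+b)/2,(a+e)/2,.01))
E
```

```text
t 7.25 pos [ 0.4607 -0.1135  0.0741] rpy [179.9  -0.  -90.6] F [-0.1  0.3  0.3] w 0.022
linear mm [ 1.145e+02 -3.500e+00  1.000e-01] turn -0.09
0.59 [237. 157. 295. 218.] [ 0.4689 -0.1521  0.01  ]
0.57 [416. 114. 489. 177.] [ 0.3765 -0.1722  0.01  ]
0.53 [119. 230. 160. 244.] [ 0.5367 -0.126   0.01  ]
```

>>> {"name": "drive_tool", "arguments": {
  "jaw": [22, 22, 22, 22, 22],
  "linear": [
    [4, -5, 0],
    [8, -5, 0],
    [13, -5, 0],
    [18, -5, 0],
    [23, -5, 0]
  ],
  "turn": [0, 0, 0, 0, 0]
}}

```text
time: 7.82
position: [0.4658, -0.1372, 0.0748]
ee_rot: [180.0, 0.0, -90.6]
ft_force: [-0.0, 0.7, 0.3]
width: 0.0219
grasp_force: 0.1
```

>>> {"name": "drive_tool", "arguments": {
  "jaw": [22, 22, 22, 22, 22],
  "linear": [
    [6, 0, 0],
    [12, 0, 0],
    [18, 0, 0],
    [24, 0, 0],
    [30, 0, 0]
  ],
  "turn": [0, 0, 0, 0, 0]
}}

```text
time: 8.23
position: [0.4655, -0.1672, 0.0748]
ee_rot: [180.0, -0.0, -90.6]
ft_force: [-0.1, 0.3, -0.2]
width: 0.0219
grasp_force: 0.1
```

```bash
python3 - <<'E'
from h import *
save("wrist","w5")
go(.463,-.228,.074)
for r in bot.search_frame("wrist","foot_0")[:6]:
    l,a,b,e=np.array(r["extent"])*[560,420,560,420];print(r["conf"],np.round([l,a,b,e]),wray((l+b)/2,(a+e)/2,.01))
E
```

```text
t 8.28 pos [ 0.4655 -0.1678  0.0747] rpy [-180.    -0.   -90.6] F [ 0.3 -0.3  0.2] w 0.0219
linear mm [60.2  1.9  0.7] turn -0.1
0.83 [252. 189. 308. 249.] [ 0.4662 -0.189   0.01  ]
0.56 [416. 215. 478. 264.] [ 0.3775 -0.1766  0.01  ]
```

>>> {"name": "drive_tool", "arguments": {
  "jaw": [22, 22, 22, 22, 22],
  "linear": [
    [6, 0, 0],
    [12, 0, 0],
    [18, 0, 0],
    [24, 0, 0],
    [30, 0, 0]
  ],
  "turn": [0, 0, 0, 0, 0]
}}

```text
time: 8.75
position: [0.4652, -0.1971, 0.0747]
ee_rot: [-180.0, -0.0, -90.6]
ft_force: [0.1, 0.1, 0.2]
width: 0.0219
grasp_force: 0.1
```

>>> {"name": "drive_tool", "arguments": {
  "jaw": [22, 22, 22, 22, 22],
  "linear": [
    [6, 0, 0],
    [12, 0, 0],
    [18, 0, 0],
    [24, 0, 0],
    [28, 0, 0]
  ],
  "turn": [0, 0, 0, 0, 0]
}}

```text
time: 9.17
position: [0.465, -0.2253, 0.0747]
ee_rot: [-180.0, -0.0, -90.6]
ft_force: [-0.2, -0.2, 0.3]
width: 0.0219
grasp_force: 0.1
```

```bash
python3 - <<'E'
from h import *
save("wrist","w6")
go(.463,-.228,.074)
for r in bot.search_frame("wrist","foot_0")[:6]:
    l,a,b,e=np.array(r["extent"])*[560,420,560,420];print(r["conf"],np.round([l,a,b,e]),wray((l+b)/2,(a+e)/2,.01))
E
```

```text
t 9.22 pos [ 0.465  -0.2256  0.0747] rpy [-180.    -0.   -90.6] F [ 0.6 -0.6 -0.2] w 0.0223
linear mm [2.4 2.  0.7] turn -0.1
```

View pics/w6.png

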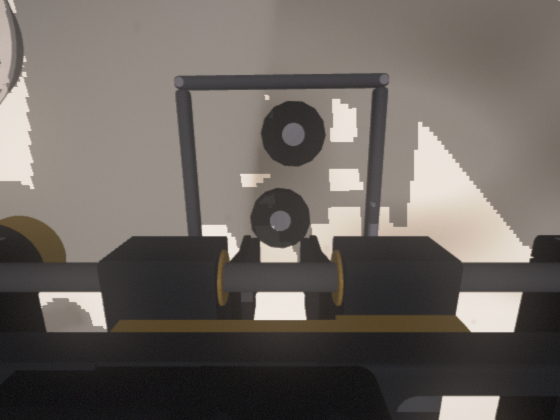

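The ejected foot at (280,218) is between the side rails, with a gap to the kept foot at (293,134). I'll push 5 mm more, then retreat back and up.

>>> {"name": "drive_tool", "arguments": {
  "jaw": [22, 22, 22, 22],
  "linear": [
    [3, 0, 0],
    [5, 0, 0],
    [5, 0, 0],
    [-10, 0, 0]
  ],
  "turn": [0, 0, 0, 0]
}}

```text
time: 9.6
position: [0.4654, -0.2156, 0.0748]
ee_rot: [-180.0, -0.0, -90.7]
ft_force: [0.4, 1.1, 0.6]
width: 0.022
grasp_force: 0.0
```

>>> {"name": "drive_tool", "arguments": {
  "jaw": [22, 22, 22, 22, 22],
  "linear": [
    [-10, 0, -10],
    [-20, 0, -40],
    [-20, 0, -80],
    [-20, 0, -120],
    [-20, 0, -120]
  ],
  "turn": [0, 0, 0, 0, 0]
}}

```text
time: 10.02
position: [0.4696, -0.1947, 0.2036]
ee_rot: [-179.0, -0.2, -90.4]
ft_force: [2.1, 0.1, 0.5]
width: 0.0219
grasp_force: 0.0
```

```bash
python3 - <<'E'
from h import *
save("wrist","w7")
go(.463,-.228,.074)
for t in("foot_0","bay_right"):
  for r in bot.search_frame("wrist",t)[:5]:
    l,a,b,e=np.array(r["extent"])*[560,420,560,420];print(t,r["conf"],np.round([l,a,b,e]),wray((l+b)/2,(a+e)/2,.01), wray(l,e,.01))
E
```

```text
t 10.07 pos [ 0.4678 -0.1943  0.2001] rpy [-1.793e+02 -1.000e-01 -9.050e+01] F [-0.3  1.  -0.5] w 0.0219
linear mm [ 33.5   6.  126.1] turn -0.08
foot_0 0.91 [274. 124. 305. 157.] [ 0.4593 -0.2501  0.01  ] [ 0.4729 -0.2357  0.01  ]
foot_0 0.65 [363. 207. 401. 239.] [ 0.3733 -0.1739  0.01  ] [ 0.3899 -0.1586  0.01  ]
foot_0 0.16 [ 46.   2. 149.  91.] [ 0.6163 -0.3268  0.01  ] [ 0.6658 -0.2926  0.01  ]
bay_right 0.78 [233.  64. 353. 177.] [ 0.4548 -0.2668  0.01  ] [ 0.5087 -0.2184  0.01  ]
```

View pics/w7.png

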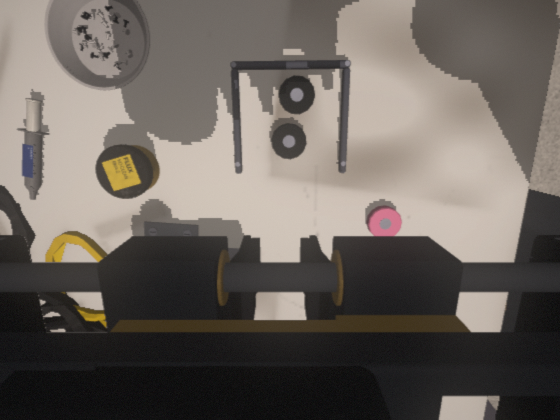

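The ejected foot at (289,141) ends at row 158, and the bay mouth is at about row 171, so it is fully inside next to the kept foot at (297,95). The fingers are clear, so I'm handing in.

```bash
python3 -c "
from bench import bot
print(bot.job_done())"
```

```text
the job is handed in; nothing more can be done
None
```

I pressed the plunger once and it sprang back up; the single ejected foot now lies fully inside the right-hand bay beside the kept foot (about 11 mm past the mouth), and I handed the job in at about 10 s, with no verdict returned.

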